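Level the riser shelf with a spirit level

ROBOT

A 6-joint arm with a two-finger parallel gripper is mounted at the origin on the work surface. World frame = base frame: x ahead of the robot, y to its left, z up, the work surface at z = 0. Lengths are in m, angles in degrees, forces in N, time in s.
With the tool pointing down it reaches from about 0.35 to 0.85 m from the base axis. Payload 8.1 kg.
Tool frame: the origin (TCP) lies at the very end of the fingers, on their centre line; the grasp point (between the pads) lies 19 mm behind it; x points along the fingers, y is the direction in which the jaws open and shut, and the axes are right-handed (so a half turn about x gives the same grasp; the last joint's range is limited). The gripper opens to 85 mm and grips with 20 to 120 N. Pads are 22 mm wide; open, the fingers measure 114 mm over their backs; the gripper's body (76 mm by 85 mm) begins 54 mm behind the grasp point. The pads swing forward as they close: fully open they stand 13 mm farther back than shut.
Start: joints at [-75.653, 7.471, 85.268, -0, 87.261, -4.893], TCP at [0.198, -0.566, 0.211] pointing down, gripper open.
Joint ranges: [-169.43, 169.43], [-51.17, 129.36], [1.28, 143.12], [-76.62, 256.62], [0, 156.53], [-152.29, 152.29]. Speed limits (degrees/s): [136.94, 136.94, 159.86, 180, 180, 180].

INTERFACE

Orientations are given as [roll, pitch, yaw] about the fixed x, y, z axes, in that order (R = Rz(yaw) Ry(pitch) Rx(roll)).
In Python, from workcell import reach, movel, set_joints, set_gripper, wait, ik, sense, get_image, MotionError, close_job gives the robot as it stands. Calls block until the motion is done:
- reach(position, orientation): joint-space move of the TCP to a pose.
- movel(position, velocity=0.15, rotation=None): straight line of the TCP; rotation=None keeps the orientation; velocity is the mean speed in m/s.
- set_joints(angles): joint-space move.
- set_gripper(opening, f_grip=None): opening from 0.0 (shut) to 1.0 (fully open); f_grip is the grip in N (None keeps the last); returns when the fingers have stopped.
- wait(seconds).
- ik(position, orientation): joint angles nearest the present ones, or None.
- sense(): the state.
- get_image(name): name is "scene" or "top" or "wrist"; returns a dict with "img" (480x640x3 uint8, blue, green, red), "mtx" (3x3 intrinsics, pixels), "R" (3x3) and "t" (3): a world point X has camera coordinates R X + t. Camera axes: x right, y down, z forward; pixel columns grow to the right and rows downward; lengths in m; the calibration is good to about 2 mm. A picture is of the moment at which its call begins. There is no depth.
A pose or a line that the arm cannot do raises MotionError and nothing moves.
- close_job(): hands the job in, once; it reports no verdict.
The state is a dict: "time_s": time; "joint_pos": joint angles; "joint_velocities": joint speeds; "effort": joint torques, N m; "tcp_pos": TCP position; "ee_rot": TCP orientation; "wrist_force": force on the tool from outside, world axes, zero at the start; "torque": the same for the moment, N m; "finger_gap": opening from 0.0 (shut) to 1.0 (fully open).
Only numpy, scipy, OpenCV 4.12 (cv2) and the standard library are available. Lean on these libraries where they do the work, as an engineer would, in place of code of your own. Each camera call takes 0.05 s, during which the arm holds its last target.

TASK

Stand the spirit level upright on the sloping riser shelf, lying along the board, and let go of it; then turn the wing grip of the levelling foot until the bubble sits between the two lines of the vial. Finally press down on the top of the level with a light but definite push (about 10 N), and finish while still pressing, with the bubble still centred, so that I can tighten the lock nut; leave the drill-bit case, the hinge and the hex key alone.

Things in the scene. Friction and masses are not known exactly. Their poses are not given: they have to be found in the camera images.
- level_mid (a point): Centre, half-way up, of the spirit level: loose aluminium bar 160 mm long (x), 26 wide (y), 44 tall (z up), black end caps, 0.3 kg, first standing on the counter right of the shelf. Green vial along x in a 72 mm notch in mid-top; flat tops lie 36 to 76 mm either side of the centre, 22 mm above it. Either way round will do.
- level: The same spirit level, at the centre of its underside, same axes.
- bubble (a joint): Displacement (m) of the white 14 mm bubble from the vial's middle along the level's own x; 0 is centred, stops at +-0.022. It drifts to the higher end, 0.45 m times the slope in rad, and settles in about 2 s. Two black lines stand 10.5 mm each side of the middle: the bubble is between them within +-3.5 mm.
- shelf_mid (a point): Middle of the riser shelf's top face: ash board 80 mm deep (x), 340 long (y), 18 thick, top about 80 mm above the counter, z its normal. Pivot under it 150 mm towards +y, levelling foot through it 130 mm towards -y; clear between: the level fits with its centre 30 to 60 mm towards +y. At first the foot end is low by 0.016 to 0.036 rad.
- shelf: The same board; origin in the board's mid-thickness on the pivot axis, same axes, 150 mm in +y and 9 mm down from the top-face middle.
- foot_grip (a point): Centre of the black wing grip on the upright levelling screw, fixed 140 mm above the counter, 60 above the board. Flat bar 56 mm long (x), 11 thick (y), 30 tall; screw axis z. Clockwise from above raises the board's foot end: slope 0.0273 rad and bubble 12.3 mm per rad. About 0.6 to 1.3 rad clockwise is needed; it stays where left (friction 0.15 N m), also under the press.
- case: Bystander: green drill-bit case 75 x 115 x 32 mm, origin under its centre.
- hinge: Bystander: flat stainless steel hinge 68 x 68 x 10 mm, origin under its centre.
- hexkey: Bystander: chunky black L-shaped hex key, 10 mm thick, 123 mm long (x) with a 40 mm short arm to +y, origin under the middle of the long arm.
Mind the look-alikes: they are no part of the job. There is more than one size of the level; the job needs the middle-sized.

How it is judged:
By the outcome, as a careful person would: the job done as asked, in the order asked, and still so for the second after the job is handed in, while the arm keeps its last pose, push and grip.
It also fails if it takes over 64 s, if anything falls off the work surface, if the arm or the gripper's body presses on something with over 40 N, if the wrist force passes 120 N, or if a joint passes its speed limit or range.

## Working session

There is one attempt and no reset: what is moved stays moved. The work goes in short steps, each a Python script; the robot and the scene stay as the last script left them, time stands still between calls to the robot, and variables do not carry over. Pictures are saved under pics/ and viewed, and the job is handed in when it is done.

```bash
ls; mkdir -p pics; python3 - <<'E'
from workcell import *
import cv2
print(sense())
for n in("scene","top","wrist"):
    d=get_image(n); cv2.imwrite(f"pics/{n}0.png",d["img"]); print(n,d["mtx"].tolist(),d["R"].tolist(),d["t"].tolist())
E
```

```text
pics
{'time_s': 0.0, 'joint_pos': array([-7.56553758e+01,  7.51550570e+00,  8.53308719e+01, -2.86578495e-03,
        8.72618517e+01, -4.89390102e+00]), 'joint_velocities': array([-0.05607308, -0.0971406 , -0.00214122,  0.01523904, -0.06576138,
       -0.03104672]), 'effort': array([-3.13838886e-03, -5.69405222e+01, -5.00558531e+01, -2.12894529e-04,
        1.44977204e-02, -4.45784337e-05]), 'tcp_pos': array([ 0.19754545, -0.56590817,  0.21012507]), 'ee_rot': array([-93.37899951,  89.89173289, 105.85966535]), 'wrist_force': array([-0.35080754, -0.52863759, -0.70595759]), 'torque': array([0.04082998, 0.00734396, 0.02935608]), 'finger_gap': 0.997988978007577}
scene [[492.465423165802, 0.0, 316.20499710182975], [0.0, 492.465423165802, 246.2146851556302], [0.0, 0.0, 1.0]] [[0.5738636918158874, 0.8186893940074192, 0.0206915285855209], [0.48777867486885534, -0.32139684469669216, -0.8116501910073044], [-0.657839211022438, 0.47586946146897796, -0.5837772075737463]] [-0.22833370368847059, -0.20088073578812043, 1.4234588479366501]
top [[543.9689187111732, 0.0, 316.5067312687977], [0.0, 543.9689187111732, 236.61916420429105], [0.0, 0.0, 1.0]] [[-0.0032244551667220283, -0.9999835707435375, 0.0047393176599837454], [-0.9837671065398753, 0.0023217520016653066, -0.17943491733161812], [0.17942096582907935, -0.005240964667615825, -0.9837584303630202]] [-0.057072644732632814, 0.5376300386930734, 1.2065592828034386]
wrist [[416.4193747898237, 0.0, 316.856865211297], [0.0, 416.4193747898237, 239.63603474204763], [0.0, 0.0, 1.0]] [[0.3294033894232587, -0.9441877664533557, -0.0016937285182076112], [-0.8994038700862559, -0.31432432031819674, 0.3037645471913566], [-0.287343149405611, -0.0985377254473028, -0.9527456277272216]] [-0.5982051664026174, -0.04120598874538714, 0.38002116326093965]
```

View pics/scene0.png

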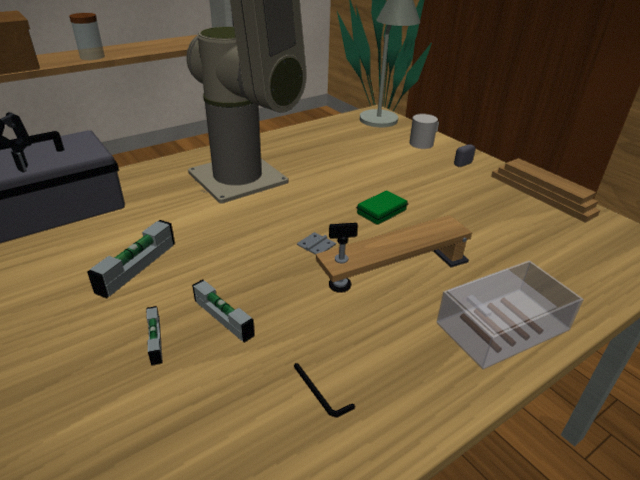

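View pics/top0.png

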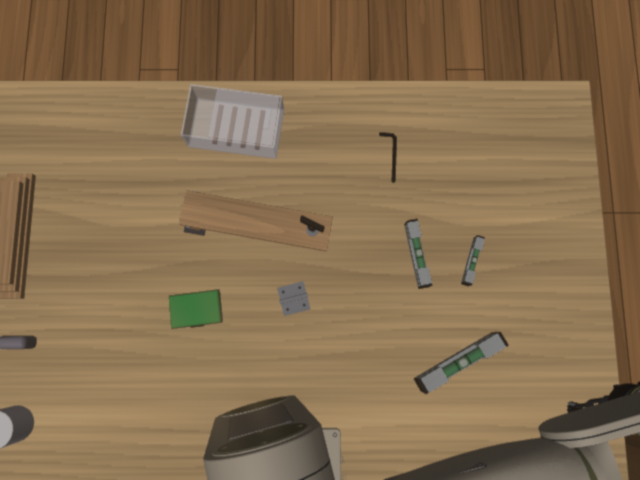

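View pics/wrist0.png

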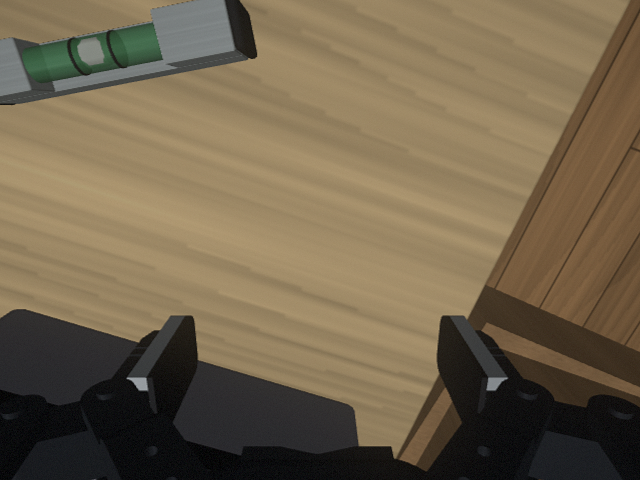

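Candidates for the level in the top view are the large one (462,362), the middle one (418,253) and the small one (474,260). I'll measure their lengths, along with the board and the grip.

```bash
cat > h.py <<'E'
from workcell import *
import cv2, numpy as np
def cast(d,px,z):
    px=np.atleast_2d(np.array(px,float)); K=d["mtx"];R=np.array(d["R"]);t=np.array(d["t"])
    r=np.c_[px,np.ones(len(px))]@np.linalg.inv(K).T@R
    c=-R.T@t
    return c+r*((z-c[2])/r[:,2])[:,None]
def proj(d,X):
    X=np.atleast_2d(X); c=X@np.array(d["R"]).T+np.array(d["t"]); p=c@np.array(d["mtx"]).T
    return p[:,:2]/p[:,2:]
E
python3 - <<'E'
from h import *
d=get_image("top"); im=d["img"]
hsv=cv2.cvtColor(im,cv2.COLOR_BGR2HSV)
roi=np.zeros(im.shape[:2],np.uint8); roi[90:400,150:520]=255
m=((hsv[...,1]<75)|(hsv[...,2]<50)|((hsv[...,0]>40)&(hsv[...,0]<95))).astype(np.uint8)*255&roi
m=cv2.morphologyEx(m,cv2.MORPH_CLOSE,np.ones((5,5)))
cs,_=cv2.findContours(m,cv2.RETR_EXTERNAL,cv2.CHAIN_APPROX_NONE)
for c in cs:
    if cv2.contourArea(c)<100: continue
    W=cast(d,c[:,0],0.044)[:,:2]
    r=cv2.minAreaRect((W*1000).astype(np.float32))
    print(c[:,0].mean(0).round(),[np.round(x,1) for x in r])
big=cv2.resize(im[180:330,160:500],None,fx=2.35,fy=2.35,interpolation=cv2.INTER_CUBIC)
cv2.imwrite("pics/crop1.png",big)
s=get_image("scene")["img"]
cv2.imwrite("pics/crop2.png",cv2.resize(s[200:370,130:490],None,fx=2.2,fy=2.2,interpolation=cv2.INTER_CUBIC))
E
```

```text
[461. 362.] [array([ 254.4, -379.5]), array([ 44. , 218.8]), np.float64(29.1)]
[194. 309.] [array([373.2, 217.6]), array([ 73.4, 112. ]), np.float64(6.8)]
[293. 298.] [array([396.7,  -5.2]), array([67.2, 66.5]), np.float64(14.6)]
[473. 260.] [array([ 482.9, -418.5]), array([ 26.2, 117. ]), np.float64(71.8)]
[417. 254.] [array([ 499.5, -291.6]), array([155.8,  35.2]), np.float64(10.4)]
[311. 226.] [array([559.3, -42.4]), array([56.5, 31.6]), np.float64(62.8)]
[234. 122.] [array([823.1, 143.3]), array([238. , 161.7]), np.float64(82.1)]
```

View pics/crop1.png

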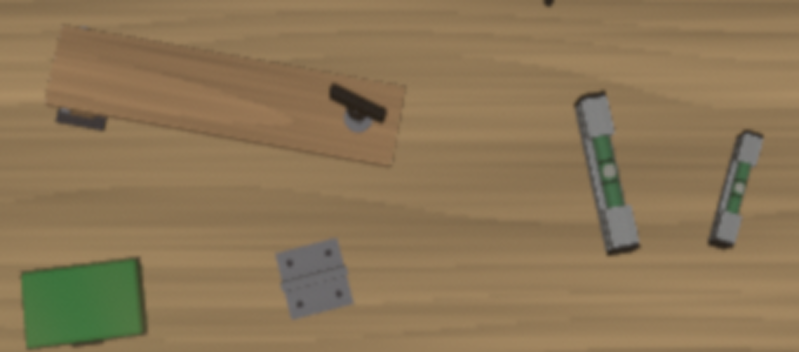

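View pics/crop2.png

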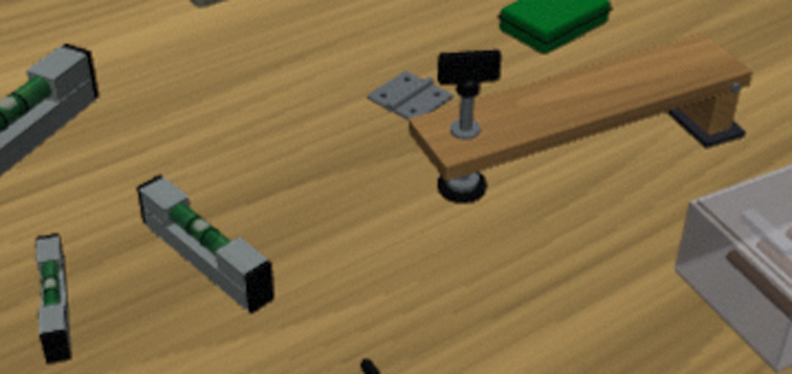

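Measured lengths are 219, 156 and 117 mm. The 160 mm middle-sized level is therefore the one at top-view (418,253), which the close crop confirms. Next I'll work out where the wrist camera sits on the tool and get a coarse shelf pose.

```bash
python3 - <<'E'
from h import *
from scipy.spatial.transform import Rotation as Ro
s=sense(); w=get_image("wrist"); t=get_image("top")
T=Ro.from_euler('xyz',s["ee_rot"],degrees=True).as_matrix()
c=-np.array(w["R"]).T@w["t"]
print("cam in tool",T.T@(c-s["tcp_pos"]),"axes",(np.array(w["R"])@T).round(3).tolist())
print("topcam",-np.array(t["R"]).T@t["t"])
P=np.array([(187.7,190.6),(332.3,217),(326.8,250.6),(179,223.8)])
for z in (.078,):
    X=cast(t,P,z);print(X.round(3).tolist(),[np.linalg.norm(X[i]-X[(i+1)%4]).round(3) for i in range(4)],X.mean(0))
    e=X[0]-X[1]; print(np.degrees(np.arctan2(e[1],e[0])), X[3]-X[2])
print("grip",cast(t,(312,223.5),.155))
for p in [(.4995,-.2916),(.62,.05),(.57,-.08)]:
  for y in (-180,-90,0,10,90):
    q=ik([*p,.22],[0,90,y]); print(p,y,None if q is None else np.round(q))
E
```

```text
cam in tool [-0.16333075 -0.0008864  -0.07608684] axes [[-0.0, 1.0, 0.0], [-0.304, -0.0, 0.953], [0.953, 0.0, 0.304]]
topcam [ 0.31223669 -0.05199642  1.28370295]
[[0.64, 0.236, 0.078], [0.577, -0.094, 0.078], [0.5, -0.081, 0.078], [0.562, 0.252, 0.078]] [np.float64(0.336), np.float64(0.078), np.float64(0.339), np.float64(0.079)] [0.56989303 0.07803119 0.078     ]
79.28279354434143 [0.06211074 0.33366256 0.        ]
grip [[ 0.54636605 -0.04855338  0.155     ]]
(0.4995, -0.2916) -180 [-35.   4.  88.  -0.  88.  55.]
(0.4995, -0.2916) -90 [-35.   4.  88.  -0.  88. -35.]
(0.4995, -0.2916) 0 [ -35.    4.   88.    0.   88. -125.]
(0.4995, -0.2916) 10 [ -35.    4.   88.    0.   88. -135.]
(0.4995, -0.2916) 90 [-35.   4.  88.   0.  88. 145.]
(0.62, 0.05) -180 [-0. 11. 81. -0. 89. 90.]
(0.62, 0.05) -90 [-0. 11. 81. -0. 89. -0.]
(0.62, 0.05) 0 [ -0.  11.  81.   0.  89. -90.]
(0.62, 0.05) 10 [  -0.   11.   81.    0.   89. -100.]
(0.62, 0.05) 90 None
(0.57, -0.08) -180 [-13.   3.  89.  -0.  88.  77.]
(0.57, -0.08) -90 [-13.   3.  89.  -0.  88. -13.]
(0.57, -0.08) 0 [ -13.    3.   89.    0.   88. -103.]
(0.57, -0.08) 10 [ -13.    3.   89.    0.   88. -113.]
(0.57, -0.08) 90 None
```

```bash
python3 - <<'E'
from h import *
reach([.5,-.29,.2],[0,90,-168])
s=sense();print(s["time_s"],s["tcp_pos"],s["ee_rot"])
d=get_image("wrist");cv2.imwrite("pics/w1.png",d["img"])
np.save("w1.npy",d,allow_pickle=True)
t=get_image("top");cv2.imwrite("pics/t1.png",t["img"])
E
```

```text
1.8667 [ 0.4995647  -0.29092403  0.20006276] [  64.94699268   89.97417208 -103.1019295 ]
```

View pics/w1.png

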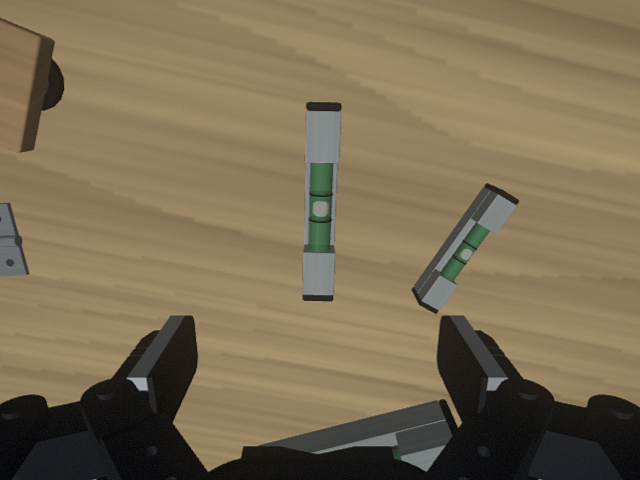

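```bash
python3 - <<'E'
from h import *
d=np.load("w1.npy",allow_pickle=True).item()
im=d["img"];hsv=cv2.cvtColor(im,cv2.COLOR_BGR2HSV)
# light metal top
sub=im[95:310,285:360]
m=((hsv[...,1]<60)&(hsv[...,2]>120))
for r in list(range(100,166,6))+list(range(244,304,4)):
    c=np.where(m[r,285:360])[0]+285
    print(r,(c.min(),c.max()) if len(c) else None,end=' ')
dk=(hsv[...,2]<60)
ys,xs=np.where(dk[90:310,295:350]); ys+=90
print("\ndark rows",np.unique(ys))
far=cast(d,[(307.5,102.5),(341.5,102.5)],.044); near44=cast(d,[(303,299),(332.5,299)],.044); near0=cast(d,[(303,301),(332.5,301)],0)
print(far,near44,near0,sep='\n')
f=far.mean(0);n=near44.mean(0);print("len",np.linalg.norm(f-n),"ang",np.degrees(np.arctan2(*(n-f)[1::-1])),"mid",(f+n)/2, "w",np.linalg.norm(far[0]-far[1]))
cv2.imwrite("pics/c3.png",cv2.resize(im[90:315,280:365],None,fx=2.6,fy=2.6,interpolation=cv2.INTER_NEAREST))
E
```

```text
100 None 106 None 112 (np.int64(306), np.int64(340)) 118 (np.int64(306), np.int64(340)) 124 (np.int64(306), np.int64(339)) 130 (np.int64(305), np.int64(339)) 136 (np.int64(305), np.int64(339)) 142 (np.int64(305), np.int64(339)) 148 (np.int64(305), np.int64(338)) 154 (np.int64(305), np.int64(338)) 160 (np.int64(305), np.int64(338)) 244 (np.int64(330), np.int64(333)) 248 None 252 None 256 (np.int64(303), np.int64(334)) 260 (np.int64(303), np.int64(333)) 264 (np.int64(303), np.int64(333)) 268 (np.int64(303), np.int64(333)) 272 (np.int64(303), np.int64(333)) 276 (np.int64(303), np.int64(333)) 280 (np.int64(303), np.int64(333)) 284 (np.int64(303), np.int64(332)) 288 (np.int64(303), np.int64(333)) 292 (np.int64(302), np.int64(333)) 296 None 300 None 
dark rows [102 103 104 105 106 107 108 109 110 192 193 194 195 196 217 218 219 220
 221 222 295 296 297 298 299 300]
[[ 0.57521985 -0.26732342  0.044     ]
 [ 0.58034569 -0.29155577  0.044     ]]
[[ 0.42019774 -0.29513565  0.044     ]
 [ 0.42534105 -0.31947959  0.044     ]]
[[ 0.39697115 -0.298403    0.        ]
 [ 0.40283241 -0.32614548  0.        ]]
len 0.1574984898153394 ang -169.8083383317874 mid [ 0.50027608 -0.29337361  0.044     ] w 0.024768549197751837
```

View pics/c3.png

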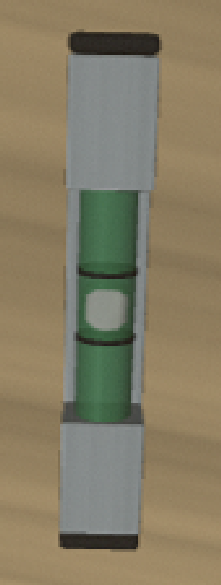

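```bash
python3 - <<'E'
from h import *
o=[0,90,-169.8]
reach([.5003,-.2934,.09],o)
movel([.5003,-.2934,.007],0.1)
print(sense()["wrist_force"],sense()["tcp_pos"])
set_gripper(0.0,50)
s=sense();print(s["finger_gap"]*85,s["wrist_force"],s["tcp_pos"])
movel([.5003,-.2934,.2],0.15)
s=sense();print(s["time_s"],s["finger_gap"]*85,s["wrist_force"],s["torque"])
cv2.imwrite("pics/w2.png",get_image("wrist")["img"])
reach([.50,.03,.33],[0,90,-100.7])
d=get_image("wrist");cv2.imwrite("pics/w3.png",d["img"]);np.save("w3.npy",d,allow_pickle=True)
print(sense()["time_s"])
E
```

```text
[-0.50599311  0.16628295  0.27838762] [ 0.50091222 -0.29382005  0.00783394]
16.75254004886346 [ 1.22544078 -1.01022803  2.1371879 ] [ 0.5005868  -0.2936665   0.00733616]
5.525 16.65177615142679 [-0.27049984 -0.16310406 -3.74917475] [-0.08609256  0.04210054 -0.04655843]
6.9333
```

View pics/w2.png

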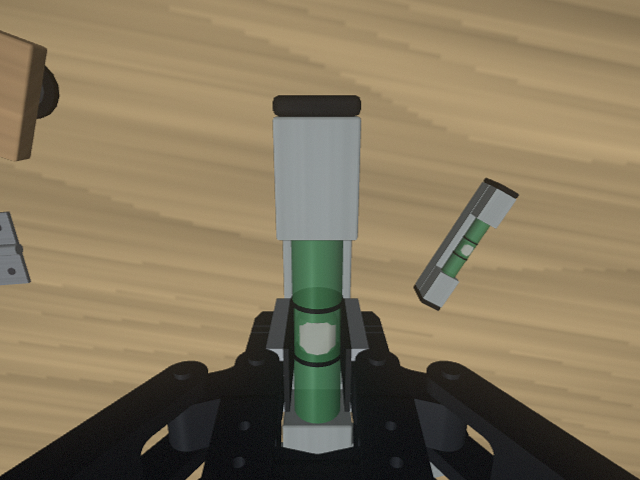

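View pics/w3.png

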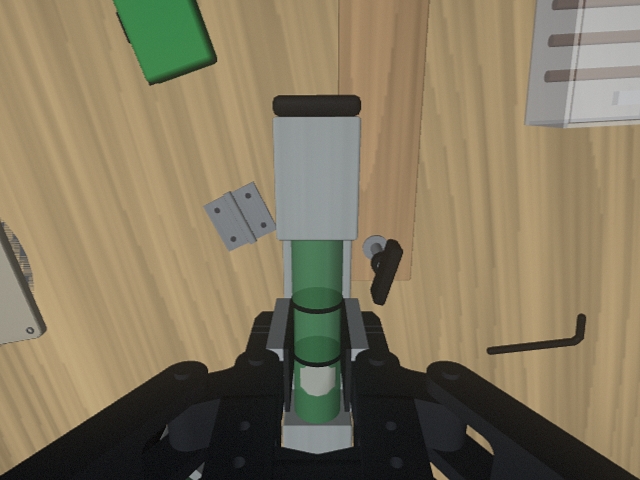

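The level is held (gripped across the notch, vial visible). Next I'll refine the shelf edges from this wrist view against the top view.

```bash
python3 - <<'E'
from h import *
d=np.load("w3.npy",allow_pickle=True).item()
im=d["img"]
hsv=cv2.cvtColor(im,cv2.COLOR_BGR2HSV).astype(int)
for r in (20,60,100,160,260,275): print(r,[tuple(im[r,c]) for c in ((330,380,400,440))],hsv[r,[330,380,400,440],0])
cv2.imwrite("pics/c4.png",cv2.resize(im[0:310,320:450],None,fx=1.9,fy=1.9,interpolation=cv2.INTER_NEAREST))
t=get_image("top");cv2.imwrite("pics/c5.png",cv2.resize(t["img"][180:260,170:345],None,fx=4.5,fy=4.5,interpolation=cv2.INTER_CUBIC))
E
```

```text
20 [(np.uint8(108), np.uint8(144), np.uint8(166)), (np.uint8(102), np.uint8(136), np.uint8(166)), (np.uint8(91), np.uint8(122), np.uint8(148)), (np.uint8(99), np.uint8(133), np.uint8(152))] [19 16 16 19]
60 [(np.uint8(104), np.uint8(139), np.uint8(160)), (np.uint8(101), np.uint8(136), np.uint8(164)), (np.uint8(96), np.uint8(127), np.uint8(153)), (np.uint8(108), np.uint8(144), np.uint8(167))] [19 17 16 18]
100 [(np.uint8(42), np.uint8(45), np.uint8(48)), (np.uint8(100), np.uint8(135), np.uint8(163)), (np.uint8(95), np.uint8(129), np.uint8(155)), (np.uint8(109), np.uint8(146), np.uint8(167))] [15 17 17 19]
160 [(np.uint8(154), np.uint8(154), np.uint8(147)), (np.uint8(98), np.uint8(128), np.uint8(155)), (np.uint8(95), np.uint8(128), np.uint8(155)), (np.uint8(107), np.uint8(142), np.uint8(162))] [90 16 17 19]
260 [(np.uint8(79), np.uint8(107), np.uint8(70)), (np.uint8(32), np.uint8(38), np.uint8(42)), (np.uint8(63), np.uint8(82), np.uint8(99)), (np.uint8(107), np.uint8(145), np.uint8(165))] [67 18 16 20]
275 [(np.uint8(79), np.uint8(107), np.uint8(69)), (np.uint8(30), np.uint8(35), np.uint8(39)), (np.uint8(101), np.uint8(135), np.uint8(162)), (np.uint8(107), np.uint8(142), np.uint8(163))] [68 17 17 19]
```

View pics/c4.png

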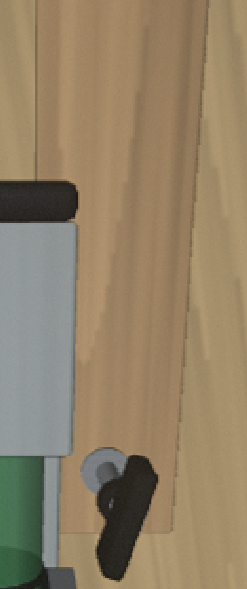

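View pics/c5.png

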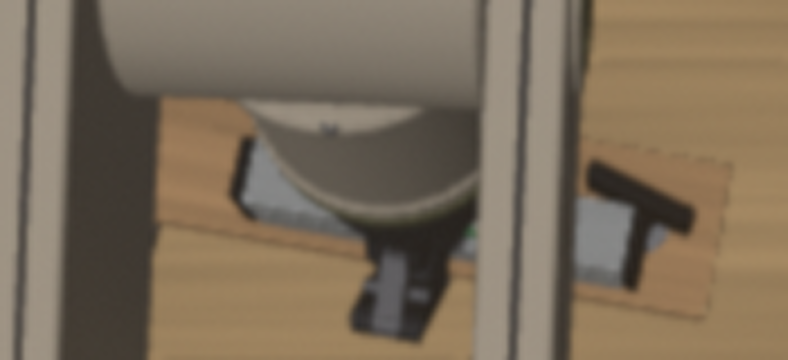

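```bash
python3 - <<'E'
from h import *
d=np.load("w3.npy",allow_pickle=True).item()
A=cast(d,[(429,0)],.081)[0];B=cast(d,[(421.6,126)],.0785)[0];C=cast(d,[(410.5,280)],.0755)[0]
L=cast(d,[(339,0)],.081)[0];L2=cast(d,[(339,90)],.079)[0]
print(A,B,C,L,L2)
u=(A-C)[:2];yaw=np.degrees(np.arctan2(u[1],u[0]));print("edge dir",yaw, np.degrees(np.arctan2(*(L-L2)[1::-1])))
u/=np.linalg.norm(u); n=np.array([u[1],-u[0]])
print("width",(A-L)[:2]@n)
# mid from corner C: +x far corner at -y end
for uu in (u,np.array([np.cos(np.radians(79.3)),np.sin(np.radians(79.3))])):
    n=np.array([uu[1],-uu[0]]); print("mid",C[:2]+uu*.17-n*.04)
print("washer",cast(d,[(374.5,247)],.077))
print("bar",cast(d,[(396,242),(378,302)],.15))
t=get_image("top"); print(cast(t,[(170+645/4.5,180+190/4.5)],.155),cast(t,[(332.3,217),(326.8,250.6)],.0755))
E
```

```text
[0.62546925 0.17492921 0.081     ] [0.60766844 0.06972901 0.0785    ] [ 0.57837179 -0.08893596  0.0755    ] [0.54805385 0.18976071 0.081     ] [0.53539697 0.11664959 0.079     ]
edge dir 79.87981546733796 80.17838800348434
width 0.0788170163261271
mid [0.56886544 0.08544761]
mid [0.57063061 0.08553488]
washer [[ 0.54545584 -0.04369845  0.077     ]]
bar [[ 0.55867427 -0.0163969   0.15      ]
 [ 0.5351607  -0.07013218  0.15      ]]
[[ 0.54912463 -0.05138392  0.155     ]] [[ 0.57783826 -0.09447815  0.0755    ]
 [ 0.50059882 -0.08146369  0.0755    ]]
```

```bash
cat >> h.py <<'E'
from scipy.spatial.transform import Rotation as Ro
YAW=79.6; U=np.array([np.cos(np.radians(YAW)),np.sin(np.radians(YAW)),0])
MID=np.array([.570,.081,.080])
def tilt(psi,th):
    return (Ro.from_rotvec(np.cross(U,[0,0,1])*th)*Ro.from_euler('xyz',[0,90,psi],degrees=True)).as_euler('xyz',degrees=True)
E
python3 - <<'E'
from h import *
o=tilt(YAW-180,.025); p=MID+.045*U
reach([p[0],p[1],.16],o)
movel([p[0],p[1],.096],.08); wait(.3)
b=sense()["wrist_force"][2]; print(b)
z=.096
while z>.080:
    z-=.0015; movel([p[0],p[1],z],.03)
    f=sense()["wrist_force"][2]-b
    if f>2.5: break
s=sense();print(z,f,s["tcp_pos"],s["time_s"],s["torque"])
d=get_image("wrist");cv2.imwrite("pics/w4.png",d["img"])
cv2.imwrite("pics/s4.png",get_image("scene")["img"][150:320,250:550])
E
```

```text
-2.504513614904382
0.08249999999999999 8.86924260473631 [0.57874074 0.12526179 0.08358335] 11.3833 [0.12744129 0.43736815 0.08103823]
```

View pics/w4.png

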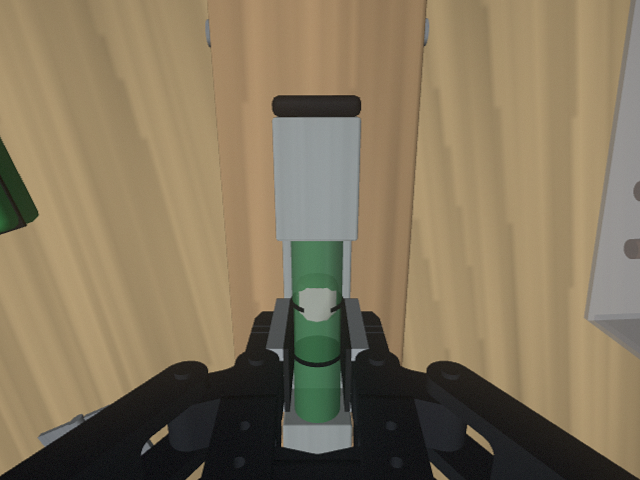

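View pics/s4.png

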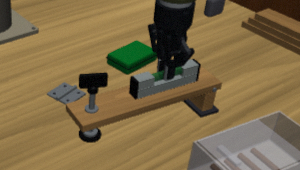

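```bash
python3 - <<'E'
from h import *
p=MID+.045*U; o=tilt(YAW-180,.025)
z=sense()["tcp_pos"][2]+.0005
set_gripper(.65); wait(.2)
movel([p[0],p[1],.2],.15)
reach([.5535,.0,.29],[0,90,YAW-180])
d=get_image("wrist");cv2.imwrite("pics/w5.png",d["img"]);np.save("w5.npy",d,allow_pickle=True);s=sense()
print(s["time_s"],s["wrist_force"],s["tcp_pos"])
E
```

```text
13.7917 [-0.46703021 -0.05543235 -1.35239579] [0.55295856 0.00112747 0.28777915]
```

View pics/w5.png

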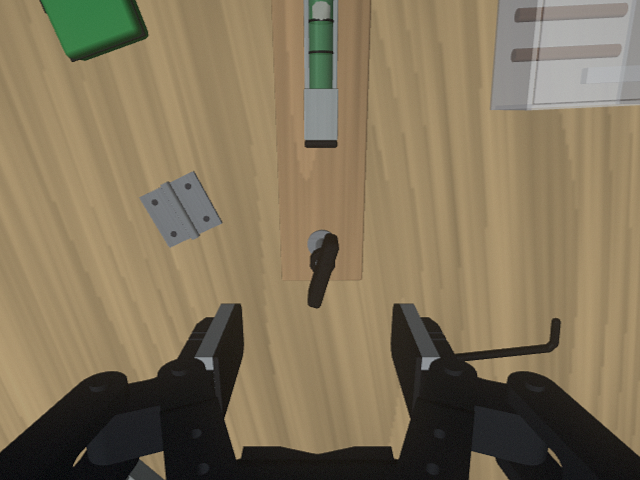

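```bash
python3 - <<'E'
from h import *
d=np.load("w5.npy",allow_pickle=True).item();im=d["img"]
cv2.imwrite("pics/c6.png",cv2.resize(im[220:315,290:360],None,fx=6,fy=6,interpolation=cv2.INTER_NEAREST))
print(proj(d,[[.5465,-.0475,.155],[.5465,-.0475,.125],[.5465,-.0475,.077]]))
E
```

```text
[[322.4753905  278.82430387]
 [322.1068148  264.80223848]
 [321.62797304 246.58521936]]
```

View pics/c6.png

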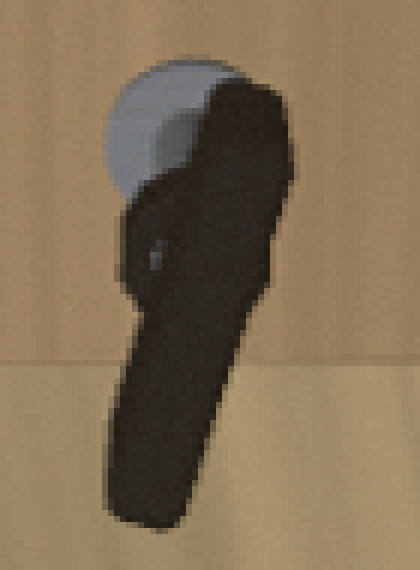

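```bash
python3 - <<'E'
from h import *
d=np.load("w5.npy",allow_pickle=True).item()
r=cast(d,[(338.7,248.3),(320.8,306.7)],.155); v=(r[0]-r[1])[:2]; print(np.linalg.norm(v),np.degrees(np.arctan2(v[1],v[0])))
l=cast(d,[(313.3,273.3),(307.8,293.3)],.155); w=(l[0]-l[1])[:2];print(np.degrees(np.arctan2(w[1],w[0])))
v/=np.linalg.norm(v)
e=cast(d,[(314.3,307.5)],.155)[0,:2]; print("centre",e+.028*v)
n=np.array([-v[1],v[0]]);print("right edge off",(r[1][:2]-e)@n,(l[1][:2]-e)@n)
for y in (60,62,65):
  for dz in (0,-75): print(y,dz,ik([.546,-.047,.123],[0,90,y-180+dz]))
E
```

```text
0.05042804900974428 64.22613071246934
65.09942741637018
centre [ 0.54799744 -0.04520089]
right edge off -0.004756247981279977 0.008105971113494804
60 0 [-1.02807395e+01  2.84312124e+00  9.95403762e+01 -2.54444375e-14
  7.76165025e+01  1.97192605e+01]
60 -75 [-10.28073953   2.84312124  99.54037625   0.          77.61650252
  94.71926047]
62 0 [-1.02807395e+01  2.84312124e+00  9.95403762e+01 -2.54444375e-14
  7.76165025e+01  1.77192605e+01]
62 -75 [-10.28073953   2.84312124  99.54037625   0.          77.61650252
  92.71926047]
65 0 [-1.02807395e+01  2.84312124e+00  9.95403762e+01 -2.54444375e-14
  7.76165025e+01  1.47192605e+01]
65 -75 [-1.02807395e+01  2.84312124e+00  9.95403762e+01 -2.54444375e-14
  7.76165025e+01  8.97192605e+01]
```

```bash
python3 - <<'E'
from h import *
c=[.5475,-.046]; psi=64.5-180
reach([*c,.2],[0,90,psi])
movel([*c,.127],.12)
print(sense()["wrist_force"])
set_gripper(0,50)
s=sense();print(s["finger_gap"],s["wrist_force"],s["torque"],s["time_s"])
for a in (5,20,35,50,62,72):
    reach([*c,.127],[0,90,psi-a])
    s=sense();print(a,s["wrist_force"].round(1),s["torque"].round(2),s["tcp_pos"].round(4))
d=get_image("scene");cv2.imwrite("pics/s6.png",cv2.resize(d["img"][190:290,310:480],None,fx=4,fy=4))
print(sense()["time_s"])
cv2.imwrite("pics/w6.png",get_image("wrist")["img"])
E
```

```text
[ 0.47640419 -0.34877139  1.03258888]
0.10361542823867616 [ 4.53092391 -2.36386947  2.09322554] [-0.27346636 -0.71806548 -0.10370168] 15.5167
5 [ 5.1 -2.1  2.8] [-0.35 -0.81 -0.13] [ 0.5486 -0.0464  0.1279]
20 [ 5.8 -3.3  4.5] [-0.33 -0.87 -0.11] [ 0.5485 -0.0463  0.128 ]
35 [ 4.8 -1.8  5.5] [-0.32 -0.75 -0.13] [ 0.5485 -0.0462  0.1279]
50 [ 5.1 -1.8  5. ] [-0.18 -0.83 -0.05] [ 0.5485 -0.0462  0.128 ]
62 [ 5.5 -1.   4.4] [-0.22 -0.81 -0.06] [ 0.5484 -0.0461  0.128 ]
72 [ 4.6 -0.9  5.5] [-0.15 -0.85 -0.18] [ 0.5485 -0.0461  0.1279]
17.5
```

View pics/s6.png

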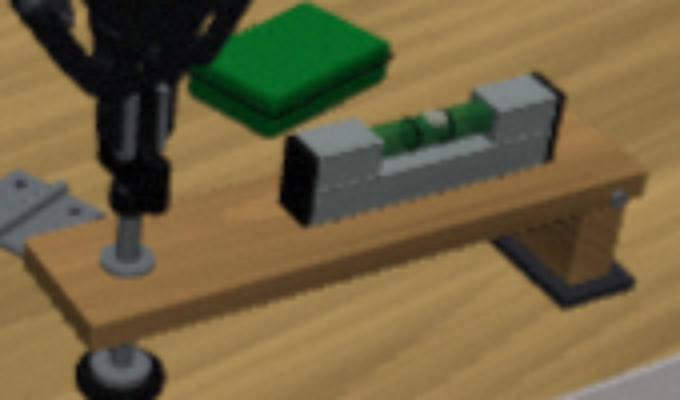

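View pics/w6.png

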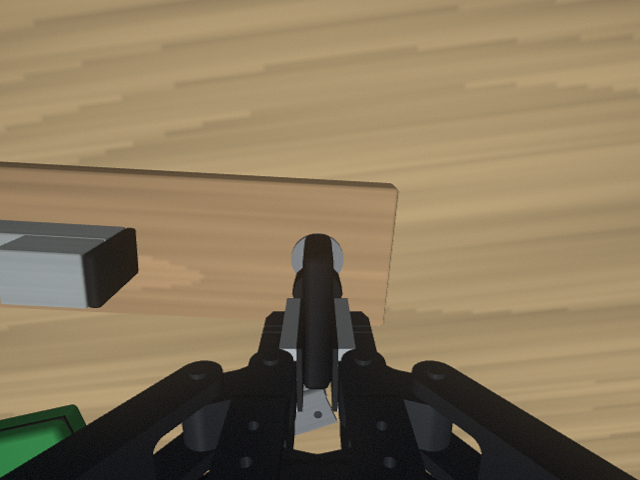

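```bash
python3 - <<'E'
from h import *
wait(1.8)
d=get_image("scene");cv2.imwrite("pics/s7.png",cv2.resize(d["img"][205:240,395:455],None,fx=12,fy=12,interpolation=cv2.INTER_CUBIC))
E
```

```text
(no output)
```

View pics/s7.png

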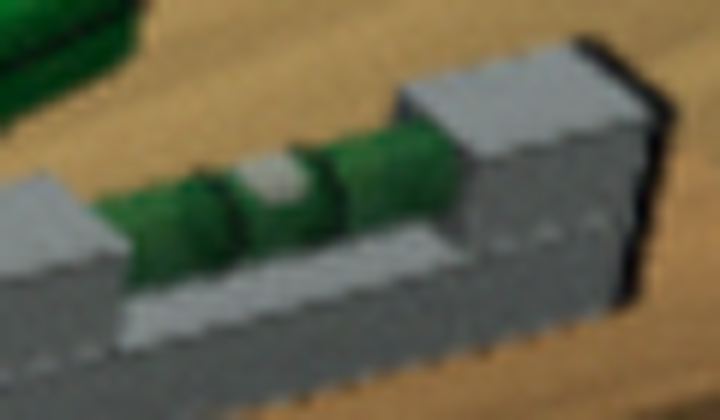

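The bubble appears centred. I'll release the grip and check it from directly above.

```bash
python3 - <<'E'
from h import *
c=[.5475,-.046]
set_gripper(.6)
movel([*c,.21],.15)
p=MID+.045*U-.07*U   # camera sits ~76 mm ahead (+U) of TCP
set_gripper(0)
reach([p[0],p[1],.20],[0,90,YAW-180]); wait(1.0)
d=get_image("wrist");cv2.imwrite("pics/w8.png",d["img"]);np.save("w8.npy",d,allow_pickle=True)
s=sense();print(s["time_s"],s["wrist_force"],s["finger_gap"])
E
```

```text
23.3667 [ 0.07132505 -0.46134465 -0.44855226] 1.7851035617622007e-05
```

View pics/w8.png

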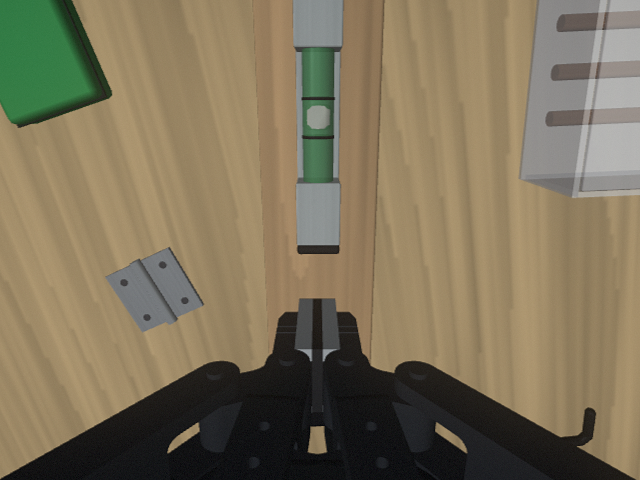

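```bash
python3 - <<'E'
from h import *
d=np.load("w8.npy",allow_pickle=True).item()
q=cast(d,[(318,214)],.122)[0]; print(q,(q-MID-.045*U)@U, "lvl centre",cast(d,[(318,117.5)],.11)[0], ((cast(d,[(318,117.5)],.11)[0]-MID)@U))
c=MID+.045*U-.056*U
o=[0,90,YAW-180]
x,y=q[:2]
reach([x,y,.145],o); wait(.4)
b=np.mean([(wait(.03),sense()["wrist_force"][2])[1] for _ in range(5)]); print("base",b)
movel([x,y,.129],.05)
z=.129
while z>.112:
    z-=.0005; movel([x,y,z],.02)
    f=sense()["wrist_force"][2]-b
    if f>1: print(round(z,4),round(f,2))
    if f>9: break
wait(.5);s=sense();print(s["wrist_force"]-[0,0,b],s["tcp_pos"],s["time_s"],z,s["torque"])
np.save("b.npy",[x,y,z,b])
d=get_image("wrist");cv2.imwrite("pics/w9.png",d["img"])
E
```

```text
[0.56727549 0.07316362 0.122     ] -0.05319946792876217 lvl centre [0.57718101 0.12723637 0.11      ] 0.04677308013354702
base 0.18262512813924714
[ 0.65427095  0.22953798 -0.25769311] [0.56726663 0.0731401  0.11201111] 33.7417 0.11199999999999999 [-0.00947985  0.05265537 -0.03717341]
```

View pics/w9.png

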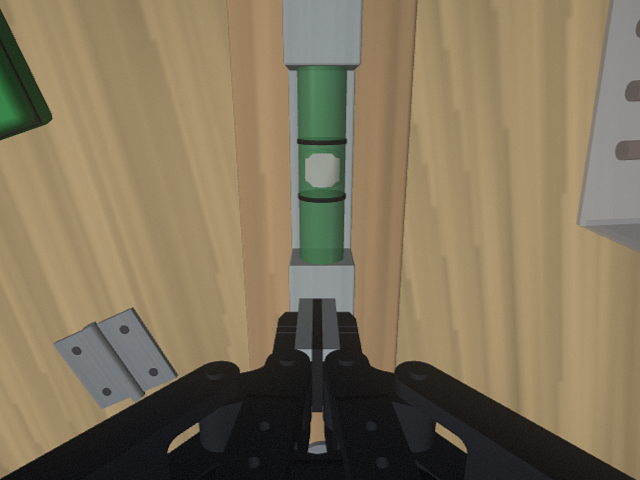

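```bash
python3 - <<'E'
from h import *
d=get_image("scene");cv2.imwrite("pics/s10.png",cv2.resize(d["img"][180:290,320:480],None,fx=5,fy=5,interpolation=cv2.INTER_CUBIC))
print(proj(d,sense()["tcp_pos"]),sense()["wrist_force"],sense()["finger_gap"])
w=get_image("wrist");print(proj(w,sense()["tcp_pos"]))
E
```

```text
[[393.19390845 227.57445644]] [0.00522778 0.41119882 0.25658803] -0.00041416275194471806
[[321.23712776 296.33729465]]
```

View pics/s10.png

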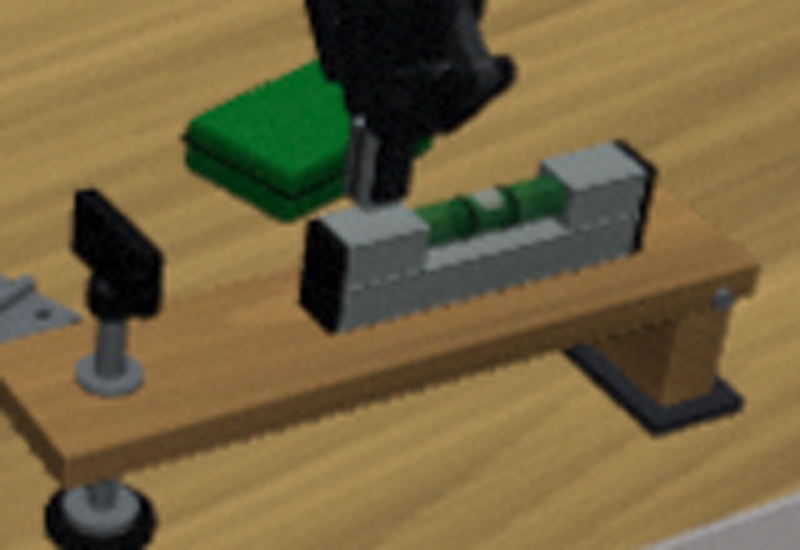

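Force is still about zero at TCP z=0.112. In the scene crop the fingertip at (370,205) sits higher than the projected TCP at (366,238), so contact should come a little lower. I'll keep descending with a force guard.

```bash
python3 - <<'E'
from h import *
x,y,z,b=np.load("b.npy")
step=.001
while z>.094:
    z-=step; movel([x,y,z],.03)
    f=sense()["wrist_force"][2]-b
    if f>1: print(round(z,4),round(f,2)); step=.0004
    if f>8.5: break
wait(.3);s=sense();print(s["wrist_force"]-[0,0,b],s["tcp_pos"],s["time_s"],z)
np.save("b.npy",[x,y,z,b])
cv2.imwrite("pics/w11.png",get_image("wrist")["img"])
d=get_image("scene");cv2.imwrite("pics/s11.png",cv2.resize(d["img"][180:290,320:480],None,fx=5,fy=5,interpolation=cv2.INTER_CUBIC))
E
```

```text
0.103 4.12
0.1026 8.19
0.1022 11.31
[-3.94345457 -1.00760614  9.71117451] [0.56782201 0.0730992  0.10370848] 36.9417 0.10219999999999999
```

View pics/w11.png

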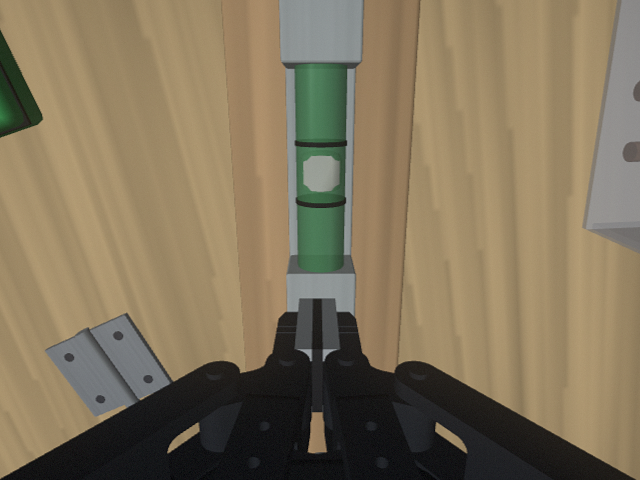

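View pics/s11.png

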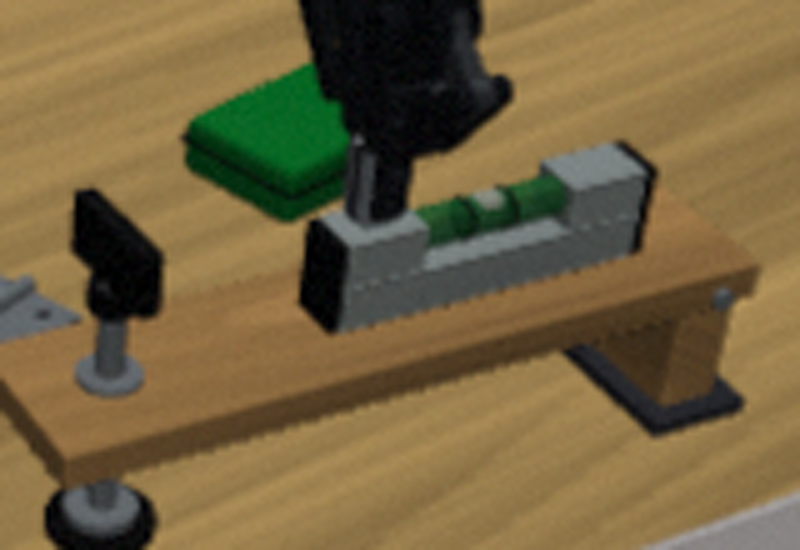

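Contact on the flat top reads 9.7 N, with a side load of about 4 N. I'll relieve the side load with a tiny shift, let it settle and recheck.

```bash
python3 - <<'E'
from h import *
x,y,z,b=np.load("b.npy")
movel([x-.0004,y,z],.02); wait(2)
for _ in range(4):
    wait(.25);s=sense();print((s["wrist_force"]-[0,0,b]).round(2),s["tcp_pos"].round(5),s["time_s"])
d=get_image("wrist")["img"];cv2.imwrite("pics/w12.png",cv2.resize(d[120:290,260:380],None,fx=3.4,fy=3.4,interpolation=cv2.INTER_CUBIC))
h=cv2.cvtColor(d,cv2.COLOR_BGR2HSV)[90:260,305:340];
wt=(h[...,1]<60)&(h[...,2]>120); r=np.where(wt.sum(1)>5)[0]+90
dk=(h[...,2]<55); r2=np.where(dk.sum(1)>15)[0]+90
print(r.min(),r.max(),r2)
E
```

```text
[-2.95 -1.02  9.15] [0.56777 0.07314 0.10375] 39.5417
[-2.64  0.11  9.56] [0.56773 0.07312 0.10373] 39.7917
[-2.4  -0.6   8.78] [0.56776 0.07313 0.10375] 40.0417
[-3.   -0.41  7.91] [0.56773 0.07313 0.10374] 40.2917
156 191 [143 144 145 146 203 204 205 206 207]
```

View pics/w12.png

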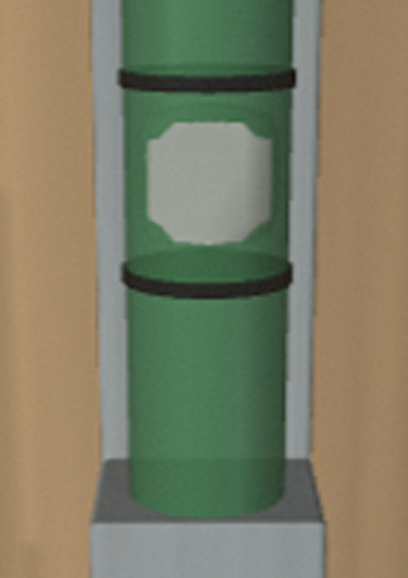

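```bash
python3 - <<'E'
from h import *
x,y,z,b=np.load("b.npy")
movel([x-.0004,y,z-.00015],.02); wait(.6)
F=[]
for _ in range(8): wait(.05);F.append(sense()["wrist_force"]-[0,0,b])
print(np.mean(F,0).round(2),sense()["time_s"])
d=get_image("top")["img"];cv2.imwrite("pics/t13.png",d)
close_job()
E
```

```text
[-3.17 -0.54 10.11] 41.5917
the job is handed in; nothing more can be done
```

View pics/t13.png

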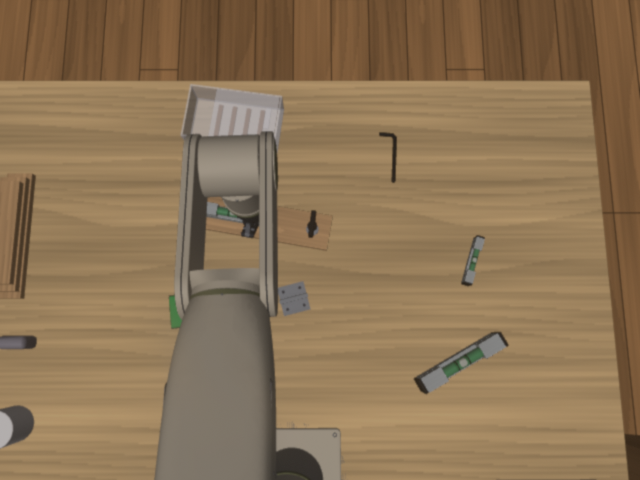

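I stood the middle-sized level upright along the shelf board, about 46 mm towards the pivot, and let go of it. I then turned the wing grip about 72° clockwise, released it, and handed the job in at 41.6 s while still pressing on the level's foot-side flat top.

**Last checks:**
- **Bubble:** while pressing, it sat about 0.4 mm from the middle of the two lines. I took this just before a final 0.15 mm increase in the push.
- **Push:** it averaged 10.1 N down, with about 3 N of side load left that I could not fully remove.
- **Other things:** in the last top view the hinge, the hex key and the other two levels are where they started. The drill-bit case is mostly hidden by the arm there, but nothing went near it.

**One disagreement:** contact came with the TCP at z = 0.103 m, though the flat top should be at about 0.12 m. The scene picture showed the shut fingertips about 17 mm above the nominal TCP, so I set the push by wrist force instead of height.

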